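Bring the red board under the inspection magnifier

TASK

On the inspection stand, first lift the magnifier by its red knob, click by click, to the top notch of its ratchet so that it stays up. Then turn the platter by its posts until the red circuit board rests in the detent under the lens, and press the yellow paddle of the pawl until the magnifier has sunk all the way down again. Leave all four boards in their nests, do not turn the platter before the magnifier is up, and do not disturb the things lying round the stand.

Things in the scene. Friction and masses are not known exactly. Their poses are not given: they have to be found in the camera images.
- stand: The fixed inspection stand, on an aluminium plate 12 mm thick. Origin at table level on the platter's axis, z up; place and yaw vary. In its frame the plate spans x -125..125, y -100..200 mm; the lens is over x 0, y 70; the magnifier's rail stands at x 0, y 150 between two grey cheeks (46 mm long in x, 82 mm high); the pawl paddle is at x -75, y 150.
- platter_centre (a point): Point on the platter's vertical axis, at its top face, 45 mm above the table. Four square blue nests (inside 48 mm, rims 5 mm high, centres 70 mm from the axis) lie at 0, 90, 180 and 270 degrees in the stand's frame when the platter joint is 0. The lens is over 90 degrees.
- platter (a joint): Angle of the black round platter (radius 105 mm), rad, counter-clockwise from above, range +-4, about 0 at the start. A sprung roller pulls it into the nearest of its detents, every 45 degrees (0.785 rad) from 0. Turning on takes up to about 6 N at a post. The posts hit the lens if it is turned while the magnifier is down.
- post0 (a point): Centre of the top of aluminium post 0 on the platter: upright cylinder, diameter 14 mm, from 45 to 108 mm above the table, 85 mm from the platter's axis, at 45 degrees in the stand's frame when the platter joint is 0. Turns with the platter. Can be pinched from above and led round.
- post1 (a point): Centre of the top of aluminium post 1 on the platter: upright cylinder, diameter 14 mm, from 45 to 108 mm above the table, 85 mm from the platter's axis, at 135 degrees in the stand's frame when the platter joint is 0. Turns with the platter. Can be pinched from above and led round.
- post2 (a point): Centre of the top of aluminium post 2 on the platter: upright cylinder, diameter 14 mm, from 45 to 108 mm above the table, 85 mm from the platter's axis, at 225 degrees in the stand's frame when the platter joint is 0. Turns with the platter. Can be pinched from above and led round.
- post3 (a point): Centre of the top of aluminium post 3 on the platter: upright cylinder, diameter 14 mm, from 45 to 108 mm above the table, 85 mm from the platter's axis, at 315 degrees in the stand's frame when the platter joint is 0. Turns with the platter. Can be pinched from above and led round.
- magnifier (a joint): Height of the magnifier on its ratchet, m: 0 fully down, 0.062 upper stop. Notches at 0.014, 0.028, 0.042 and 0.056 (top notch: lift to the stop and let go, it settles 6 mm lower). Lifting slowly (0.05 m/s) takes 8 N, up to 17 N at each click. While the paddle is held pressed it sinks, damped, at about 0.07 m/s, in about a second.
- lens_centre (a point): Centre of the magnifier lens: a clear disc in a steel ring, outer radius 36 mm, ring 90..104 mm above the table when down; moves up and down with the magnifier. An 18 mm wide arm joins it to the rail 80 mm away.
- knob_top (a point): Centre of the top of the red upright knob over the rail: diameter 20 mm, 46 mm tall, its top 150 mm above the table when the magnifier is down; the dark arm ends just under it. Moves with the magnifier.
- pawl (a joint): Angle of the sprung pawl, rad: 0 engaged, 0.42 paddle fully pressed. Above about 0.25 the pawl is clear of the teeth and the magnifier sinks. Springs back when let go.
- paddle (a point): Centre of the top face of the yellow thumb paddle of the pawl, 34 mm (stand x) by 26 mm (stand y), 75 mm above the table at rest. Pushed down it swings about a pivot 57 mm away towards the rail, dropping 23 mm at full press; needs about 4 N.
- board_red: The red circuit board, 46 x 46 mm, 4 mm thick with parts to 8 mm, loose in a nest, 1 mm play each side. Origin at the centre of its underside. Starts in any nest but the one under the lens.
- board_done: Green circuit board of the same size, in the nest under the lens at the start.
- board_green1: Green circuit board of the same size, in another nest.
- board_green2: Green circuit board of the same size, in another nest.
- can: Bystander: spray can, 52 mm diameter, 150 mm tall, upright close to the platter, on the side away from the magnifier. Origin under its centre.
- flux_jar: Bystander: small jar, 44 mm diameter, 45 mm tall, origin under its centre.
- tin: Bystander: flat metal tin 85 x 55 x 22 mm, origin under its centre.
- solder_reel: Bystander: small copper-coloured reel, 48 mm diameter, 28 mm tall, origin under its centre.
- meter: Bystander: orange multimeter lying flat, 75 x 150 x 45 mm, origin under its centre.
- phone: Bystander: black phone lying flat, 74 x 150 x 9 mm, origin under its centre.
- cleaner: Bystander: brown bottle, 48 mm diameter, 110 mm tall, origin under its centre.
- driver: Bystander: screwdriver lying on the table, 150 mm long.
Mind the look-alikes: they are no part of the job. Leave any brown look-alike of the board_green2 alone. There is more than one size of the board_red; the one meant has the size given above.

How it is judged:
By the outcome, as a careful person would: the job done as asked, in the order asked, and still so for the second after the job is handed in, with the robot touching nothing.
It also fails if it takes over 72 s, if anything falls off the work surface, if the arm or the gripper's body presses on something with over 40 N, if the wrist force passes 120 N, or if a joint passes its speed limit or range.

ROBOT

A 6-joint arm with a two-finger parallel gripper is mounted at the origin on the work surface. World frame = base frame: x ahead of the robot, y to its left, z up, the work surface at z = 0. Lengths are in m, angles in rad, forces in N, time in s.
With the tool pointing down it reaches from about 0.275 to 0.725 m from the base axis. Payload 5.6 kg.
Tool frame: the origin (TCP) lies between the finger pads; the fingertips stand 14 mm ahead of it and the grasp point (between the pads) lies 5 mm behind it; z points along the fingers, y is the direction in which the jaws open and shut (so a half turn about z gives the same grasp; the last joint's range is limited). The gripper opens to 85 mm and grips with 20 to 120 N. Pads are 22 mm wide; open, the fingers measure 114 mm over their backs; the gripper's body (76 mm by 85 mm) begins 54 mm behind the grasp point. The pads swing forward as they close: fully open they stand 13 mm farther back than shut.
Start: joints at [-0.97, 0.255, 0.108, 0, -1.424, -0.285], TCP at [0.171, -0.523, 0.245] pointing down, gripper open.
Joint ranges: [-2.95, 2.95], [-1.21, 1.97], [-1.09, 1.5], [-2.87, 1.71], [-2.94, -0.07], [-3.05, 3.05]. Speed limits (rad/s): [2.57, 2.57, 3.14, 3.14, 3.14, 3.14].

INTERFACE

Orientations are given as a 3x3 rotation matrix whose columns are the frame's x, y, z axes.
In Python, from station import bot gives the robot as it stands.
- The arm moves only by the tool move_arm, never from a script. Its argument "deltas" is a list that holds one entry, the list of rows, each a list of 5 numbers: the shift along the world's x, y, z in mm, then the turn about the world's z in degrees, then the opening, from 0 (shut) to 1 (fully open). In form: [[[x, y, z, twist, fingers], ...]]. A call has 1 to 5 rows; each row shifts and turns the pose as measured when the row begins; what a row does not reach is not made up. A row lasts 1/8 s, in which the tool goes at most 62.5 mm and 10.7 degrees, less where a joint would pass 70% of its speed; a pose out of reach is approached as far as the arm can. A call with a gripper value outside its range is refused whole. The fingers move at their own pace and stop on an object; "squeeze" is the grip in N (left out, the last holds). Time passes only in rows, so rows that do not move let the fingers close. It gives the time, the measured TCP pose, the force and the opening at its end, in the units of the state.
- bot.sense(): the state, without advancing time (a new reading comes with each control period).
- bot.snapshot(name): name is "scene" or "top" or "wrist"; returns a dict with "img" (480x640x3 uint8, red, green, blue), "fov_y" (degrees; the focal length in pixels is half the picture's height over the tangent of half this angle, whatever the lens; pixels are square), "cx", "cy" (the principal point, pixels), "R" (3x3) and "t" (3): a world point X has camera coordinates R X + t; the wrist camera has in their place "T_tool_cam" (4x4, takes a point from camera to tool coordinates, whose origin is the TCP and whose axes are the flange's). Camera axes: x right, y down, z forward; pixel columns grow to the right and rows downward; lengths in m; the calibration is good to about 2 mm. A picture is of the moment at which its call begins: read the wrist's pose just before it. There is no depth.
- bot.job_done(): hands the job in, once; it reports no verdict.
Trained networks look in a picture, given as the dict that the camera call returned (one of the last four; its "shot" number tells which), for a name from the list of things; names that differ only in an ending like _2 or _b are one class to them, and where a whole thing is asked for, a point or a joint stands for the part that bears it (a point fixed in the world has none). Each returns a list of dicts, best first, with "p" (0 to 1); they miss things now and then, are a little off and sometimes report something else, mostly with a low value. They report only what shows in the picture. A call takes as long as a camera call. They do not tell look-alikes from the thing itself.
- bot.boxes_of(target, picture): "centre" ([x, y, z] in m, in world coordinates, good to about 4 mm: the middle of the surface that is visible of it).
- bot.silhouettes(target, picture): "pixels" (480x640 bool, what is visible of it).
The state is a dict: "clock": time; "q": joint angles; "qvel": joint speeds; "joint_torque": joint torques, N m; "eef_pos": TCP position; "tcp_rot": TCP orientation; "force": force on the tool from outside, world axes, zero at the start; "torque": the same for the moment, N m; "opening": opening from 0.0 (shut) to 1.0 (fully open).
Only numpy, scipy, OpenCV 4.12 (cv2) and the standard library are available. Lean on these libraries where they do the work, as an engineer would, in place of code of your own. Each camera call takes 0.05 s, during which the arm holds its last target. There are 200 camera calls.

## Working session

There is one attempt and no reset: what is moved stays moved. The work goes in short steps, Python scripts to look and compute and a tool call to move; the robot and the scene stay as the last step left them, time stands still between calls to the robot, and variables do not carry over. Pictures are saved under pics/ and viewed, about 8 in all and at most 12, crops included, and the job is handed in when it is done.

Besides the shell and the picture viewer there is one more tool, called after "Request:" as name(argument=value, ...), one argument or row to a line, values as JSON. move_arm: Moves the arm, as the interface text tells. Its arguments: {"type":"object","properties":{"deltas":{"type":"array","items":{"type":"array","items":{"type":"array","items":{"type":"number"}}}},"squeeze":{"type":"number"}},"required":["deltas"]}

```bash
mkdir -p pics; ls; cat > h.py <<'E'
import numpy as np, cv2
from station import bot
def proj(p,X):
    f=240/np.tan(np.radians(p["fov_y"])/2)
    c=np.asarray(p["R"])@np.asarray(X,float)+np.asarray(p["t"])
    return np.array([p["cx"]+f*c[0]/c[2],p["cy"]+f*c[1]/c[2]])
def back(p,uv,z):
    f=240/np.tan(np.radians(p["fov_y"])/2); R=np.asarray(p["R"]);t=np.asarray(p["t"])
    d=R.T@np.array([(uv[0]-p["cx"])/f,(uv[1]-p["cy"])/f,1]); o=-R.T@t
    return o+d*(z-o[2])/d[2]
def save(p,n): cv2.imwrite("pics/"+n,cv2.cvtColor(p["img"],cv2.COLOR_RGB2BGR))
E
python3 - <<'E'
from h import *
np.set_printoptions(precision=3,suppress=True)
for n in("top","scene"):
    p=bot.snapshot(n); save(p,n+"0.png")
    print(n,p["fov_y"])
    for t in["stand","platter","post0","knob_top","lens_centre","paddle","board_red","board_done","can"]:
        print(t,[(np.array(d["centre"]),round(d["p"],2)) for d in bot.boxes_of(t,p)[:6]])
print(bot.sense())
E
```

```text
pics
top 49.19696642338947
stand [(array([ 0.564, -0.029,  0.028]), 0.79), (array([ 0.542, -0.265,  0.15 ]), 0.16)]
platter [(array([ 0.547, -0.097,  0.044]), 0.97)]
post0 [(array([ 0.546, -0.093,  0.046]), 0.85), (array([ 0.359, -0.184,  0.045]), 0.36), (array([ 0.736, -0.136,  0.037]), 0.33)]
knob_top [(array([ 0.586, -0.011,  0.102]), 0.75)]
lens_centre [(array([ 0.587, -0.006,  0.098]), 0.81)]
paddle [(array([0.534, 0.073, 0.071]), 0.51), (array([ 0.542, -0.263,  0.148]), 0.33)]
board_red [(array([ 0.49 , -0.068,  0.047]), 0.87), (array([ 0.289, -0.309,  0.004]), 0.72)]
board_done [(array([ 0.548, -0.1  ,  0.043]), 0.41)]
can [(array([ 0.541, -0.261,  0.148]), 0.73)]
scene 44.06284173232125
stand [(array([ 0.564, -0.286,  0.109]), 0.68), (array([ 0.601, -0.065,  0.048]), 0.64)]
platter [(array([ 0.571, -0.101,  0.049]), 0.8)]
post0 [(array([ 0.57 , -0.101,  0.047]), 0.7), (array([0.413, 0.013, 0.024]), 0.31)]
knob_top [(array([ 0.592, -0.008,  0.103]), 0.67), (array([ 0.541, -0.155,  0.049]), 0.61)]
lens_centre [(array([ 0.59 , -0.004,  0.095]), 0.85)]
paddle [(array([0.534, 0.071, 0.076]), 0.57)]
board_red [(array([ 0.491, -0.071,  0.046]), 0.74), (array([ 0.602, -0.065,  0.047]), 0.71), (array([ 0.541, -0.156,  0.052]), 0.69), (array([ 0.29 , -0.308,  0.005]), 0.55)]
board_done [(array([ 0.578, -0.026,  0.047]), 0.46)]
can [(array([ 0.563, -0.287,  0.107]), 0.75)]
{'clock': 1.0, 'q': array([-0.97 ,  0.255,  0.108,  0.   , -1.424, -0.285]), 'qvel': array([ 0.002, -0.   ,  0.001, -0.   ,  0.001,  0.001]), 'joint_torque': array([ -0.   , -38.64 ,  23.808,   5.368,  -0.001,  -0.   ]), 'eef_pos': array([ 0.171, -0.523,  0.245]), 'tcp_rot': array([[-0.951, -0.311, -0.   ],
       [-0.311,  0.951, -0.   ],
       [ 0.   ,  0.   , -1.   ]]), 'force': array([0.925, 0.423, 0.315]), 'torque': array([ 0.003, -0.005,  0.015]), 'opening': 1.001143830906965}
```

View pics/top0.png

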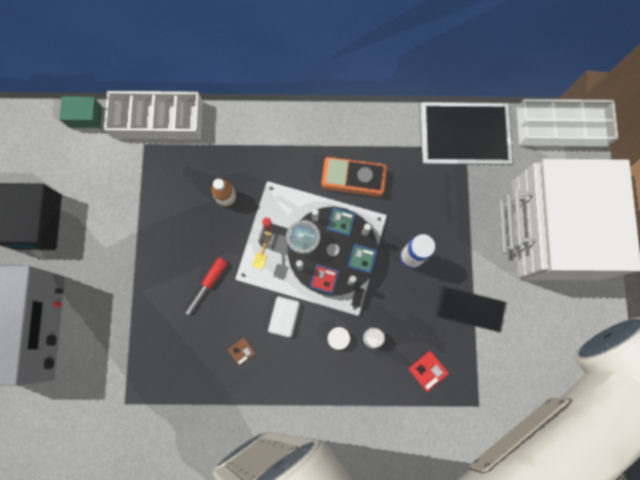

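View pics/scene0.png

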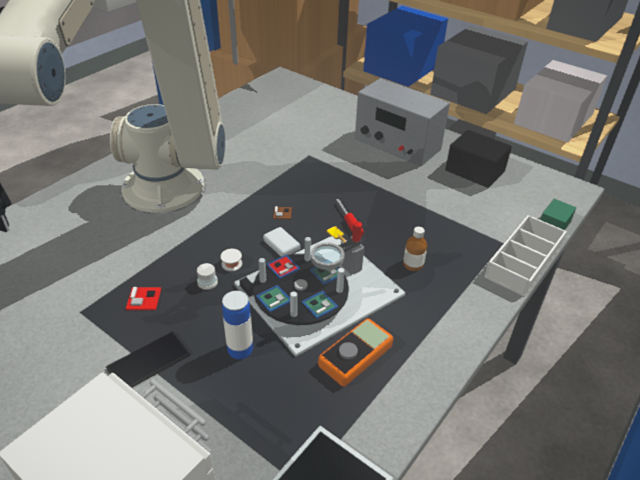

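Top view: red knob at about (266,223), yellow paddle (261,260), lens (304,237), target red board (324,278) in the nest at about 180°. The red board lying outside at (428,371) is the look-alike. The can is at (420,250). Next I fit the stand pose.

```bash
cat > fit.py <<'E'
from h import *
from scipy.optimize import least_squares
np.set_printoptions(precision=4,suppress=True)
def W(s,X): 
    c,sn=np.cos(s[2]),np.sin(s[2]); return np.array([s[0]+c*X[0]-sn*X[1],s[1]+sn*X[0]+c*X[1],X[2]])
def blob(p,mask,guess,r=25):
    n,l,st,c=cv2.connectedComponentsWithStats(mask.astype(np.uint8))
    k=[i for i in range(1,n) if st[i,4]>8 and np.hypot(*(c[i]-guess))<r]
    return c[max(k,key=lambda i:st[i,4])] if k else None
if __name__=="__main__":
    obs=[]
    s0=[0.551,-0.095,-0.24]
    for n in("top","scene"):
        p=bot.snapshot(n)
        hsv=cv2.cvtColor(p["img"],cv2.COLOR_RGB2HSV); H,S,V=cv2.split(hsv)
        red=((H<8)|(H>172))&(S>150)&(V>90); yel=(H>18)&(H<34)&(S>140)&(V>120)
        K,P,B=[0,150,.127],[-75,150,.072],[-70,0,.052]
        for m,X,nm in((red,K,"knob"),(yel,P,"pad"),(red,B,"board")):
            X=np.array(X)*[1e-3,1e-3,1]; b=blob(p,m,proj(p,W(s0,X)),14)
            print(n,nm,b,proj(p,W(s0,X)))
            if b is not None: obs.append((p,X,b,nm))
        for t,X in(("platter",[0,0,.045]),("lens_centre",[0,.07,.100])):
            m=bot.silhouettes(t,p)
            if m:
                ys,xs=np.nonzero(m[0]["pixels"]); print(n,t,m[0]["p"],xs.mean(),ys.mean(),xs.min(),xs.max(),ys.min(),ys.max(),proj(p,W(s0,X)))
        if n=="top":
            # plate corners seen by eye
            for X,b in(([.125,.2,.012],(267,182)),([.125,-.1,.012],(387,215)),([-.125,-.1,.012],(361,315)),([-.125,.2,.012],(236,282))):
                obs.append((p,np.array(X),np.array(b),"corner"))
    r=least_squares(lambda s:np.concatenate([proj(p,W(s,X))-b for p,X,b,_ in obs]),s0,loss="soft_l1")
    s=r.x; print("pose",s,np.degrees(s[2]))
    for p,X,b,nm in obs: print(nm,proj(p,W(s,X))-b)
    for nm,X in dict(knob=[0,.15,.15],paddle=[-.075,.15,.075],post2=[-.0601,-.0601,.108],post1=[-.0601,.0601,.108],post3=[.0601,-.0601,.108]).items(): print(nm,W(s,X))
    p=bot.snapshot("top"); save(p,"t.png"); im=cv2.imread("pics/t.png")
    for X in([0,.15,.15],[-.075,.15,.075],[-.0601,-.0601,.108],[-.0601,.0601,.108],[.0601,-.0601,.108],[.0601,.0601,.108],[0,0,.045],[0,.07,.1],[.125,.2,.012],[.125,-.1,.012],[-.125,-.1,.012],[-.125,.2,.012]):
        u=proj(p,W(s,X)); im[int(round(u[1])),int(round(u[0]))]=(255,0,255)
    cv2.imwrite("pics/t1.png",cv2.resize(im[160:340,220:450],None,fx=3.4,fy=3.3,interpolation=0))
E
python3 fit.py
```

```text
top knob [266.2667 221.7667] [269.2909 229.3081]
top pad None [262.4679 266.5638]
top board [323.9371 281.4969] [328.0269 281.9799]
top platter 0.74 417.66460396039605 251.05940594059405 400 435 235 267 [335.294  252.9438]
top lens_centre 0.71 324.2838541666667 279.0286458333333 313 335 268 290 [305.4445 240.7941]
scene knob [354.0355 225.9645] [349.4982 230.2474]
scene pad [335.4504 232.3664] [327.2661 231.4627]
scene board [279.8652 264.0709] [276.4484 265.4533]
scene platter 0.88 298.93733235796145 289.72909046574006 253 347 238 324 [295.1072 285.5708]
scene lens_centre 0.55 320.06604668817613 289.8422850635794 234 404 220 355 [320.8622 253.9832]
pose [ 0.5562 -0.0895 -0.2669] -15.293548646677463
knob [1.0292 3.3853]
board [ 0.8405 -2.0566]
corner [-0.5938  0.085 ]
corner [-0.5198 -0.0366]
corner [-1.2677  1.179 ]
corner [-0.5575 -1.042 ]
knob [0.028  4.9633]
pad [-3.2345 -0.5914]
board [0.6528 0.7406]
knob [0.5958 0.0552 0.15  ]
paddle [0.5235 0.075  0.075 ]
post2 [ 0.4824 -0.1316  0.108 ]
post1 [ 0.5141 -0.0156  0.108 ]
post3 [ 0.5983 -0.1633  0.108 ]
```

View pics/t1.png

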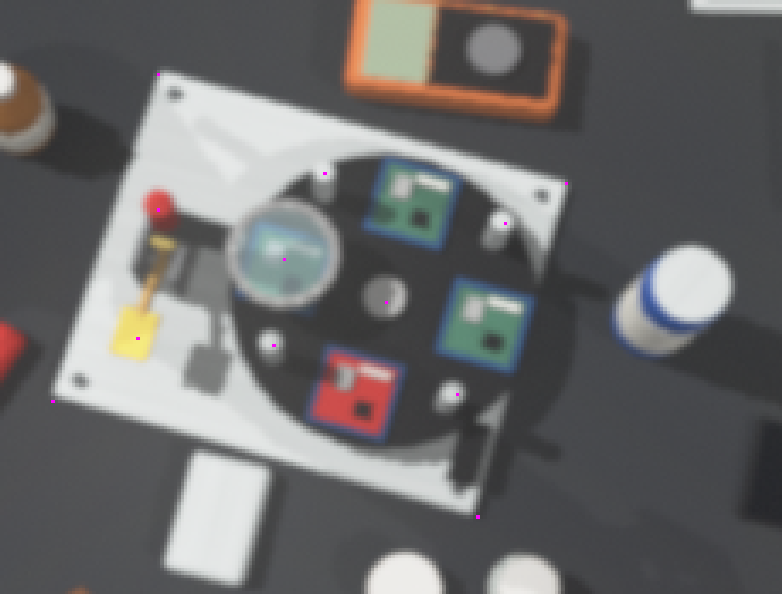

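Request:
move_arm(
  deltas=[
    [[30,40,5,4,1],[30,40,5,4,1],[30,40,5,4,1],[30,40,5,4,1],[30,40,0,4,1]],
  ],
)

```text
clock: 1.98
eef_pos: [0.3226, -0.3189, 0.2651]
tcp_rot: [[-0.784, -0.62, -0.0], [-0.62, 0.784, -0.0], [0.0, 0.0, -1.0]]
force: [1.5, -0.6, -0.5]
opening: 1.001
```

Request:
move_arm(
  deltas=[
    [[30,40,0,4,1],[30,40,0,4,1],[30,40,0,4,1],[30,40,0,4,1],[30,40,0,4,1]],
  ],
)

```text
clock: 2.6
eef_pos: [0.4766, -0.1114, 0.2666]
tcp_rot: [[-0.514, -0.858, 0.003], [-0.858, 0.514, -0.001], [-0.001, -0.003, -1.0]]
force: [0.2, 0.1, -0.4]
opening: 0.999
```

Request:
move_arm(
  deltas=[
    [[30,40,0,4,1],[30,40,0,4,1],[25,40,0,4,1],[0,0,0,0,1]],
  ],
)

```text
clock: 3.1
eef_pos: [0.5652, 0.0158, 0.2658]
tcp_rot: [[-0.313, -0.95, 0.003], [-0.95, 0.313, -0.0], [-0.001, -0.003, -1.0]]
force: [0.1, 0.0, -0.7]
opening: 1.001
```

```bash
cat >> h.py <<'E'
def wrist():
    s=bot.sense(); p=dict(bot.snapshot("wrist"))
    T=np.eye(4);T[:3,:3]=s["tcp_rot"];T[:3,3]=s["eef_pos"]
    M=np.linalg.inv(T@np.asarray(p["T_tool_cam"])); p["R"]=M[:3,:3];p["t"]=M[:3,3]
    return p,s
E
python3 - <<'E'
from fit import *
s=[.559,-.0885,-.267]
p,st=wrist(); save(p,"w.png"); im=cv2.imread("pics/w.png")
print(-p["R"].T@p["t"])
for X in([0,.15,.15],[-.075,.15,.075],[-.0601,.0601,.108],[.0601,.0601,.108],[0,0,.045],[0,.07,.104]):
    u=proj(p,W(s,X)); print(X,u,W(s,X)); cv2.circle(im,(int(u[0]),int(u[1])),4,(255,0,255),1)
cv2.imwrite("pics/w1.png",im)
E
```

```text
[ 0.54   -0.0569  0.3949]
[0, 0.15, 0.15] [289.8687 295.139 ] [0.5986 0.0562 0.15  ]
[-0.075, 0.15, 0.075] [369.6871 257.2195] [0.5262 0.076  0.075 ]
[-0.0601, 0.0601, 0.108] [357.5748 171.2958] [ 0.5169 -0.0147  0.108 ]
[0.0601, 0.0601, 0.108] [214.249  178.6764] [ 0.6328 -0.0464  0.108 ]
[0, 0, 0.045] [286.3018 103.5927] [ 0.559  -0.0885  0.045 ]
[0, 0.07, 0.104] [286.9024 186.0616] [ 0.5775 -0.021   0.104 ]
```

View pics/w1.png

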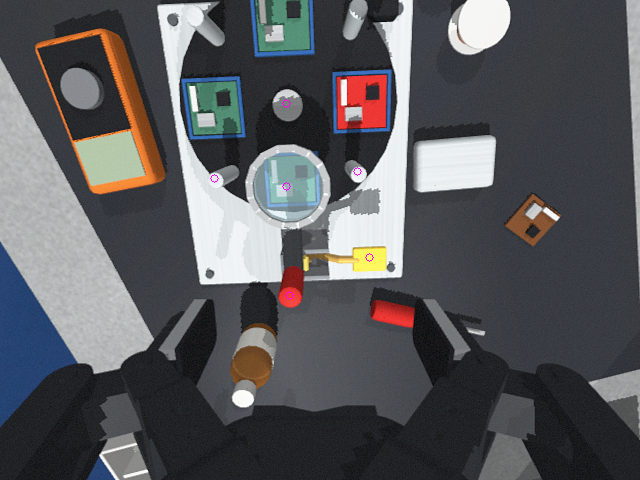

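Request:
move_arm(
  deltas=[
    [[17,20,0,3,0.7],[17,21,0,0,0.6],[0,0,-40,0,0.6],[0,0,-40,0,0.6],[0,0,0,0,0.6]],
  ],
  squeeze=80,
)

```text
clock: 3.78
eef_pos: [0.5983, 0.0519, 0.1873]
tcp_rot: [[-0.269, -0.963, 0.008], [-0.963, 0.269, -0.0], [-0.002, -0.007, -1.0]]
force: [-0.1, 0.1, 0.3]
opening: 0.597
```

Request:
move_arm(
  deltas=[
    [[0,4,-30,0,0.6],[0,0,-31,0,0.6],[0,0,0,0,0],[0,0,0,0,0],[0,0,0,0,0]],
  ],
  squeeze=80,
)

```text
clock: 4.4
eef_pos: [0.5991, 0.0544, 0.1365]
tcp_rot: [[-0.272, -0.962, 0.015], [-0.962, 0.272, 0.002], [-0.006, -0.014, -1.0]]
force: [2.4, -0.7, -6.7]
opening: 0.208
```

Request:
move_arm(
  deltas=[
    [[0,0,0,0,0],[0,0,6,0,0],[0,0,6,0,0],[0,0,6,0,0],[0,0,6,0,0]],
  ],
)

```text
clock: 5.03
eef_pos: [0.5991, 0.0544, 0.1559]
tcp_rot: [[-0.275, -0.961, 0.01], [-0.961, 0.275, 0.003], [-0.006, -0.009, -1.0]]
force: [8.1, -1.5, -24.7]
opening: 0.207
```

Request:
move_arm(
  deltas=[
    [[0,0,6,0,0],[0,0,6,0,0],[0,0,6,0,0],[0,0,6,0,0],[0,0,6,0,0]],
  ],
)

```text
clock: 5.65
eef_pos: [0.599, 0.0544, 0.183]
tcp_rot: [[-0.276, -0.961, 0.006], [-0.961, 0.276, 0.003], [-0.005, -0.005, -1.0]]
force: [6.9, -0.6, -22.0]
opening: 0.204
```

```bash
python3 - <<'E'
from h import *
p=bot.snapshot("scene"); save(p,"s1.png"); im=cv2.imread("pics/s1.png")
cv2.imwrite("pics/s1c.png",cv2.resize(im[150:350,220:420],None,fx=3,fy=3))
E
```

```text
(no output)
```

View pics/s1c.png

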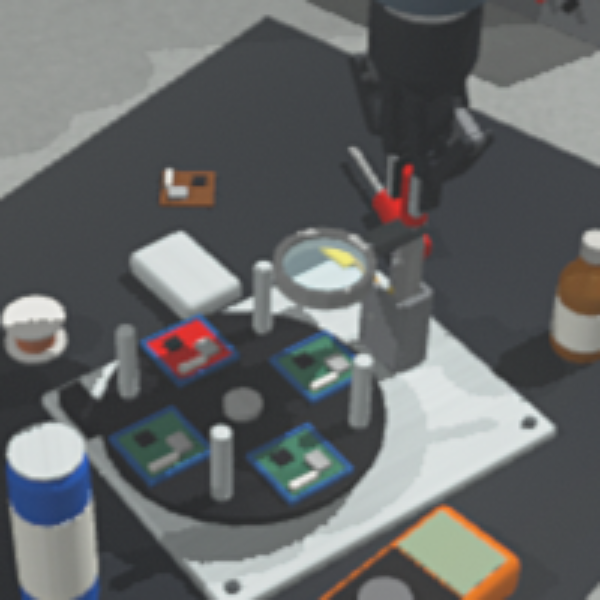

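The scene crop shows the lens well above the posts and the knob held between the fingers. All four boards are still in their nests. I'll keep lifting.

Request:
move_arm(
  deltas=[
    [[0,0,6,0,0],[0,0,6,0,0],[0,0,5,0,0]],
  ],
)

```text
clock: 6.08
eef_pos: [0.5989, 0.0544, 0.1976]
tcp_rot: [[-0.277, -0.961, 0.004], [-0.961, 0.277, 0.004], [-0.005, -0.002, -1.0]]
force: [17.2, -4.4, -46.2]
opening: 0.203
```

```bash
cat > mag.py <<'E'
from fit import *
s=[.559,-.0885,-.267]
# magnifier height: match lens ring ellipse in scene view by chamfer on edges, relative
def height(p):
    g=cv2.cvtColor(p["img"],cv2.COLOR_RGB2GRAY); e=cv2.Canny(g,40,100); d=cv2.distanceTransform(255-e,cv2.DIST_L2,3)
    a=np.linspace(0,2*np.pi,120); out=[]
    for h in np.arange(-.004,.068,.002):
        sc=0
        for dx in(-3,-2,-1,0,1,2,3):pass
        best=min(np.mean([min(d[int(round(u[1]+dv)),int(round(u[0]+du))],4) for u in U]) for U in [[proj(p,W(s,[.036*np.cos(t),.07+.036*np.sin(t),.104+h])) for t in a]] for du in(-2,-1,0,1,2) for dv in (-1,0,1))
        out.append((best,h))
    return sorted(out)[:4]
if __name__=="__main__":
    p=bot.snapshot("scene"); print(height(p)); 
    import glob; save(p,"s%d.png"%(len(glob.glob("pics/s*.png"))+1))
E
python3 mag.py
```

```text
[(np.float32(0.6316925), np.float64(0.048)), (np.float32(0.6327458), np.float64(0.046)), (np.float32(0.64731663), np.float64(0.062)), (np.float32(0.6531684), np.float64(0.064))]
```

Request:
move_arm(
  deltas=[
    [[0,0,3,0,0],[0,0,-2,0,0],[0,0,-4,0,0],[0,0,0,0,0]],
  ],
)

```text
clock: 6.62
eef_pos: [0.5991, 0.0544, 0.1945]
tcp_rot: [[-0.277, -0.961, 0.004], [-0.961, 0.277, 0.004], [-0.004, -0.003, -1.0]]
force: [-0.3, 1.5, -5.5]
opening: 0.208
```

Stop reached. I lower it onto the notch and release.

Request:
move_arm(
  deltas=[
    [[0,0,-3,0,0],[0,0,0,0,0.4],[0,0,0,0,0.6],[0,0,20,0,0.6],[0,0,40,0,0.6]],
  ],
)

```text
clock: 7.25
eef_pos: [0.6, 0.0534, 0.2547]
tcp_rot: [[-0.277, -0.961, 0.007], [-0.961, 0.277, 0.002], [-0.003, -0.006, -1.0]]
force: [0.4, 0.0, 1.2]
opening: 0.603
```

Request:
move_arm(
  deltas=[
    [[0,0,30,0,0.6],[0,-20,0,0,0.6],[-20,-40,0,0,0.6],[0,0,0,0,0.5]],
  ],
)

```text
clock: 7.75
eef_pos: [0.5818, -0.0098, 0.2911]
tcp_rot: [[-0.277, -0.961, 0.019], [-0.961, 0.277, 0.002], [-0.007, -0.018, -1.0]]
force: [0.3, 0.6, 0.4]
opening: 0.503
```

```bash
python3 mag.py; ls pics; python3 - <<'E'
from h import *
p=bot.snapshot("scene"); save(p,"r.png"); im=cv2.imread("pics/r.png")
cv2.imwrite("pics/rc.png",cv2.resize(im[150:350,220:420],None,fx=3,fy=3))
E
```

```text
[(np.float32(0.18304166), np.float64(0.054000000000000006)), (np.float32(0.191), np.float64(0.055999999999999994)), (np.float32(0.19895834), np.float64(0.06)), (np.float32(0.2865), np.float64(0.057999999999999996))]
s1.png
s1c.png
s4.png
s5.png
scene0.png
t.png
t1.png
top0.png
w.png
w1.png
```

View pics/rc.png

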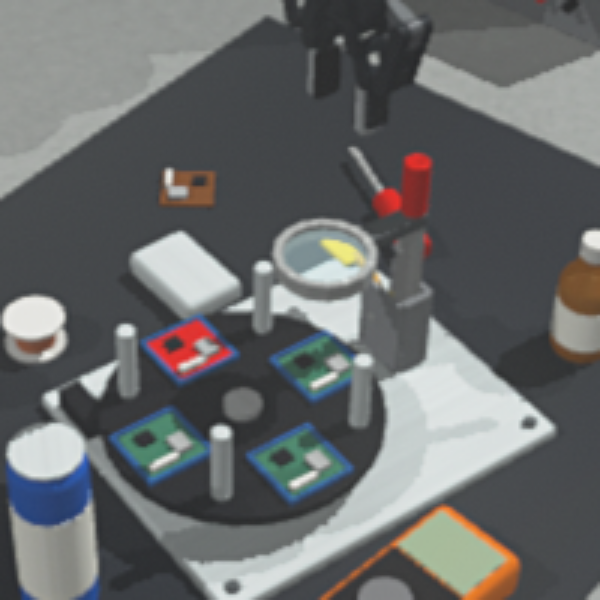

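The wrist is clear and the magnifier stays up: the ring fit gives 0.054–0.056 m, which is the top notch. All boards are in their nests. Now to post 2, at about (0.485, -0.131).

Request:
move_arm(
  deltas=[
    [[-20,-25,0,-9,0.5],[-20,-25,0,-9,0.5],[-20,-25,0,-9,0.5],[-20,-25,-20,-9,0.5],[-17,-21,-40,-8,0.5]],
  ],
  squeeze=30,
)

```text
clock: 8.48
eef_pos: [0.4864, -0.1288, 0.2275]
tcp_rot: [[-0.875, -0.484, 0.016], [-0.484, 0.875, -0.009], [-0.01, -0.016, -1.0]]
force: [0.7, -0.1, -0.4]
opening: 0.501
```

```bash
python3 - <<'E'
from fit import *
s=[.559,-.0885,-.267]
p,st=wrist(); save(p,"w2.png"); im=cv2.imread("pics/w2.png")
y=st["tcp_rot"][:,1]; print(st["eef_pos"],np.degrees(np.arctan2(y[1],y[0])),st["q"])
for i in range(4):
  a=np.radians(45+90*i)
  u=proj(p,W(s,[.085*np.cos(a),.085*np.sin(a),.108])); print(i,u,W(s,[.085*np.cos(a),.085*np.sin(a),.108])); cv2.circle(im,(int(u[0]),int(u[1])),4,(255,0,255),1)
cv2.imwrite("pics/w3.png",im)
E
```

```text
[ 0.4864 -0.1288  0.2275] 118.94309325746775 [ 0.0605  0.1561 -0.067   0.0107 -1.3319 -1.1285]
0 [316.869  409.2022] [ 0.6328 -0.0464  0.108 ]
1 [417.538  328.6557] [ 0.5169 -0.0147  0.108 ]
2 [314.547  232.2221] [ 0.4852 -0.1306  0.108 ]
3 [215.2448 329.0994] [ 0.6011 -0.1623  0.108 ]
```

View pics/w3.png

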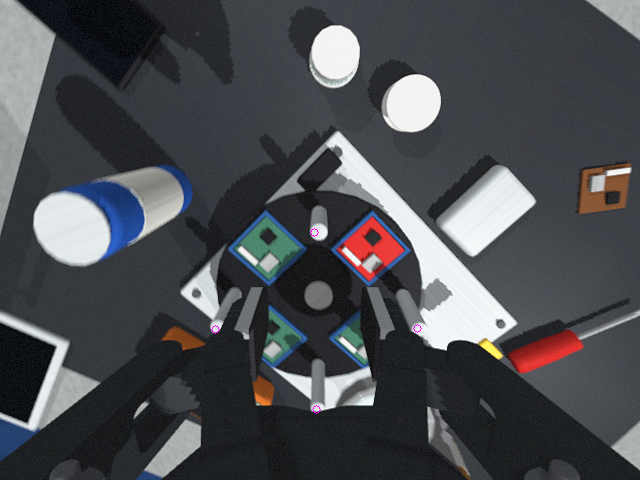

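The post 2 top shows at about (319,230), within 2–3 mm of the prediction. Descending to grip it.

Request:
move_arm(
  deltas=[
    [[-1,-2,-50,1,0.5],[0,0,-50,0,0.5],[0,0,-38,0,0.5],[0,0,0,0,0.1],[0,0,0,0,0.1]],
  ],
  squeeze=30,
)

```text
clock: 9.15
eef_pos: [0.4794, -0.1311, 0.078]
tcp_rot: [[-0.868, -0.496, 0.001], [-0.496, 0.868, -0.009], [0.004, -0.008, -1.0]]
force: [0.4, -1.8, 6.2]
opening: 0.16
```

Request:
move_arm(
  deltas=[
    [[0,0,0,0,0.0],[0,0,0,0,0.0]],
  ],
  squeeze=30,
)

```text
clock: 9.4
eef_pos: [0.4794, -0.1309, 0.0781]
tcp_rot: [[-0.869, -0.495, 0.001], [-0.495, 0.869, -0.008], [0.003, -0.007, -1.0]]
force: [2.9, -3.1, -10.1]
opening: 0.156
```

Request:
move_arm(
  deltas=[
    [[-6,13,0,-9,0],[-4,14,0,-9,0],[-1,14,0,-9,0],[1,14,0,-9,0]],
  ],
)

```text
clock: 9.9
eef_pos: [0.4684, -0.0768, 0.0782]
tcp_rot: [[-0.991, 0.13, -0.006], [0.13, 0.991, -0.009], [0.005, -0.009, -1.0]]
force: [2.1, -1.2, -11.5]
opening: 0.16
```

Request:
move_arm(
  deltas=[
    [[3,13,0,-8,0],[0,0,0,0,0],[0,0,0,0,0.5],[0,0,0,0,0.5],[0,0,40,0,0.5]],
  ],
)

```text
clock: 10.52
eef_pos: [0.4713, -0.0633, 0.1195]
tcp_rot: [[-0.964, 0.264, -0.007], [0.264, 0.964, -0.007], [0.005, -0.009, -1.0]]
force: [0.0, 0.4, 0.1]
opening: 0.503
```

Request:
move_arm(
  deltas=[
    [[-10,0,60,10,0.5],[-20,-40,50,10,0.5],[-20,-50,0,10,0.5],[0,0,0,0,0.5]],
  ],
)

```text
clock: 11.02
eef_pos: [0.4258, -0.1505, 0.2359]
tcp_rot: [[-0.965, -0.263, 0.012], [-0.263, 0.965, -0.013], [-0.008, -0.016, -1.0]]
force: [-0.4, 0.6, -0.3]
opening: 0.5
```

```bash
python3 - <<'E'
from fit import *
s=[.559,-.0885,-.267]
p=bot.snapshot("top"); save(p,"t2.png"); im=cv2.imread("pics/t2.png")
for i in range(4):
  a=np.radians(90*i)
  u=proj(p,W(s,[.085*np.cos(a),.085*np.sin(a),.108])); print(i,u,W(s,[.085*np.cos(a),.085*np.sin(a),.108])); im[int(round(u[1])),int(round(u[0]))]=(255,0,255)
cv2.imwrite("pics/t3.png",cv2.resize(im[160:340,220:450],None,fx=3.4,fy=3.3,interpolation=0))
st=bot.sense();print(st["eef_pos"],st["tcp_rot"][:,1],st["q"])
E
```

```text
0 [343.7695 207.8933] [ 0.641  -0.1109  0.108 ]
1 [296.101 233.802] [ 0.5814 -0.0065  0.108 ]
2 [323.0699 281.5261] [ 0.477  -0.0661  0.108 ]
3 [371.2706 254.6811] [ 0.5366 -0.1705  0.108 ]
[ 0.4266 -0.1496  0.2362] [-0.2615  0.9651 -0.0165] [ 0.0225  0.0517 -0.1649  0.0143 -1.3417 -1.3318]
```

View pics/t3.png

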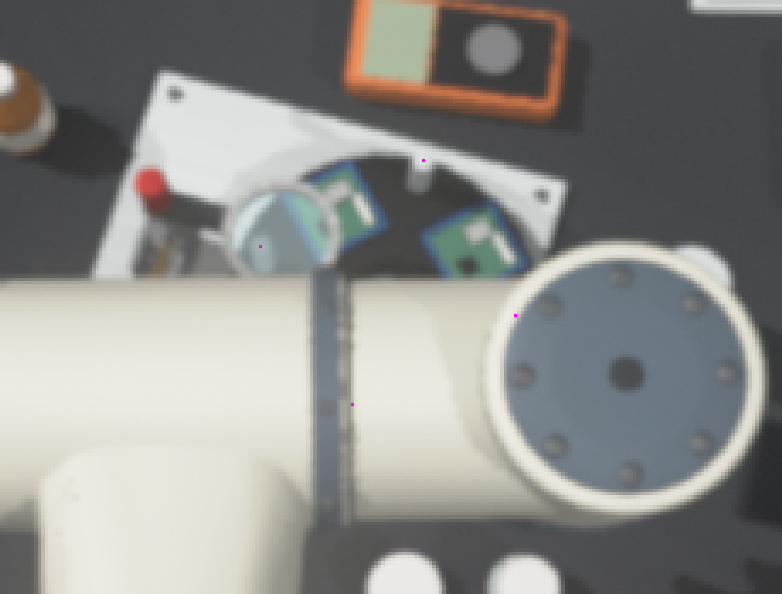

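Request:
move_arm(
  deltas=[
    [[19,-4,0,10,0.5],[19,-4,0,10,0.5],[19,-4,0,10,0.5],[18,-4,0,10,0.5],[18,-3,0,10,0.5]],
  ],
)

```text
clock: 11.7
eef_pos: [0.5234, -0.1668, 0.2378]
tcp_rot: [[-0.395, -0.918, 0.021], [-0.918, 0.396, 0.003], [-0.011, -0.019, -1.0]]
force: [-0.0, 0.9, 0.2]
opening: 0.501
```

Request:
move_arm(
  deltas=[
    [[17,-2,0,10,0.5],[0,0,-30,0,0.45],[0,0,-30,0,0.45],[0,0,0,0,0.45]],
  ],
)

```text
clock: 12.2
eef_pos: [0.544, -0.1664, 0.1758]
tcp_rot: [[-0.221, -0.975, 0.02], [-0.975, 0.221, 0.006], [-0.01, -0.018, -1.0]]
force: [-0.5, 0.9, -0.0]
opening: 0.454
```

Request:
move_arm(
  deltas=[
    [[-7,-4,0,2,0.45],[0,0,0,0,0.45]],
  ],
)

```text
clock: 12.45
eef_pos: [0.5384, -0.17, 0.1783]
tcp_rot: [[-0.186, -0.982, 0.023], [-0.983, 0.186, 0.005], [-0.009, -0.021, -1.0]]
force: [-0.0, -0.1, -0.5]
opening: 0.449
```

```bash
python3 - <<'E'
from fit import *
p,st=wrist(); save(p,"w4.png"); print(st["eef_pos"],st["tcp_rot"][:,1])
s=[.559,-.0885,-.267]
for i in range(4):
  a=np.radians(90*i); print(i,proj(p,W(s,[.085*np.cos(a),.085*np.sin(a),.108])))
E
```

```text
[ 0.5384 -0.17    0.1783] [-0.9823  0.1859 -0.0212]
0 [187.3986 358.9964]
1 [299.9177 458.9338]
2 [428.335  378.6729]
3 [318.1964 256.4221]
```

View pics/w4.png

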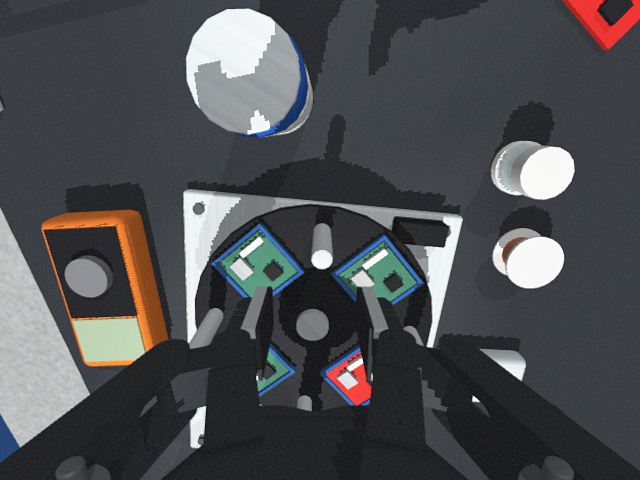

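The post 3 top shows at (322,257) against a predicted (318,256), centred between the jaws, and the can is clear. Descending.

Request:
move_arm(
  deltas=[
    [[0,0,-35,-4,0.45],[1,0,-35,0,0.45],[1,0,-5,0,0.3],[0,0,0,0,0.0],[0,0,0,0,0.0]],
  ],
  squeeze=30,
)

```text
clock: 13.12
eef_pos: [0.5389, -0.1687, 0.1062]
tcp_rot: [[-0.258, -0.966, 0.019], [-0.966, 0.259, 0.003], [-0.008, -0.018, -1.0]]
force: [-0.7, -0.9, -6.9]
opening: 0.151
```

Request:
move_arm(
  deltas=[
    [[0,0,0,0,0.0]],
  ],
  squeeze=30,
)

```text
clock: 13.25
eef_pos: [0.5386, -0.1686, 0.1062]
tcp_rot: [[-0.259, -0.966, 0.018], [-0.966, 0.259, 0.004], [-0.008, -0.016, -1.0]]
force: [-0.7, -1.0, -5.9]
opening: 0.148
```

Request:
move_arm(
  deltas=[
    [[0,0,0,0,0.3],[0,0,-12,0,0.3],[0,0,-2,0,0.0],[0,0,0,0,0.0],[0,0,0,0,0.0]],
  ],
  squeeze=30,
)

```text
clock: 13.88
eef_pos: [0.5384, -0.1686, 0.0941]
tcp_rot: [[-0.258, -0.966, 0.018], [-0.966, 0.258, 0.003], [-0.007, -0.017, -1.0]]
force: [-2.6, 1.4, 1.8]
opening: 0.156
```

Request:
move_arm(
  deltas=[
    [[-12,4,0,-9,0],[-12,6,0,-9,0],[-10,8,0,-9,0],[-9,9,0,-9,0]],
  ],
)

```text
clock: 14.38
eef_pos: [0.5016, -0.1474, 0.094]
tcp_rot: [[-0.788, -0.615, 0.026], [-0.616, 0.788, -0.024], [-0.006, -0.035, -0.999]]
force: [-0.6, -5.7, 0.3]
opening: 0.151
```

Request:
move_arm(
  deltas=[
    [[-8,9,0,-6,0],[-7,9,0,-6,0],[0,0,0,0,0]],
  ],
)

```text
clock: 14.75
eef_pos: [0.487, -0.1287, 0.094]
tcp_rot: [[-0.903, -0.428, 0.023], [-0.429, 0.903, -0.027], [-0.009, -0.035, -0.999]]
force: [-8.0, 9.8, 9.5]
opening: 0.154
```

Request:
move_arm(
  deltas=[
    [[0,0,0,0,0.45],[0,0,0,0,0.45],[0,0,50,0,0.45],[0,0,60,0,0.3],[-5,25,40,0,0.0]],
  ],
)

```text
clock: 15.38
eef_pos: [0.4826, -0.1047, 0.2454]
tcp_rot: [[-0.902, -0.43, 0.021], [-0.431, 0.902, -0.028], [-0.007, -0.035, -0.999]]
force: [0.9, 0.6, -1.2]
opening: 0.097
```

Request:
move_arm(
  deltas=[
    [[7,50,0,0,0],[7,50,0,0,0],[7,50,0,0,0],[7,20,0,0,0],[0,0,0,0,0]],
  ],
)

```text
clock: 16.0
eef_pos: [0.5155, 0.0703, 0.251]
tcp_rot: [[-0.901, -0.432, 0.036], [-0.433, 0.901, -0.027], [-0.02, -0.04, -0.999]]
force: [-0.4, -0.5, -0.2]
opening: 0.002
```

```bash
python3 - <<'E'
from fit import *
s=[.559,-.0885,-.267]
p,st=wrist(); save(p,"w5.png"); im=cv2.imread("pics/w5.png")
print(st["eef_pos"],st["tcp_rot"][:,1])
for X in [[-.075,.15,.075],[-.082,.15,.075]]+[[.085*np.cos(a),.085*np.sin(a),.108] for a in np.radians([45,135,225,315])]:
  u=proj(p,W(s,X)); print(u,W(s,X)); cv2.circle(im,(int(u[0]),int(u[1])),4,(255,0,255),1)
b=bot.snapshot("top"); save(b,"t4.png"); t=cv2.imread("pics/t4.png")
c=cv2.resize(t[150:350,210:450],(480,400))
o=np.zeros((480,800,3),np.uint8); o[:,:400]=im[:,100:500]; o[:333,400:]=cv2.resize(c,(400,333)); cv2.imwrite("pics/w6.png",o)
E
```

```text
[0.5155 0.0703 0.251 ] [-0.4319  0.901  -0.0402]
[321.5321 226.8803] [0.5262 0.076  0.075 ]
[326.5228 221.4709] [0.5195 0.0778 0.075 ]
[146.291  281.5688] [ 0.6328 -0.0464  0.108 ]
[224.4922 180.928 ] [ 0.5169 -0.0147  0.108 ]
[94.0098 73.5738] [ 0.4852 -0.1306  0.108 ]
[ 24.5603 194.0996] [ 0.6011 -0.1623  0.108 ]
```

View pics/w6.png

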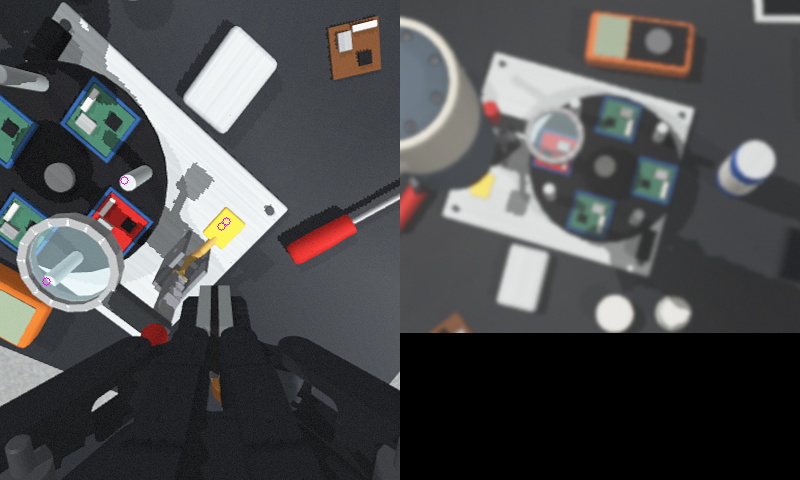

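Red board (118,222 in the left crop) is now under the lens with the posts at their predicted spots, and the paddle is at (222,226). Going to the paddle.

Request:
move_arm(
  deltas=[
    [[2,3,-20,-10,0],[2,3,-30,-10,0],[1,1,-30,-10,0],[0,0,-30,-10,0],[0,0,0,0,0]],
  ],
)

```text
clock: 16.73
eef_pos: [0.5205, 0.0691, 0.14]
tcp_rot: [[-0.961, 0.277, 0.012], [0.276, 0.96, -0.048], [-0.025, -0.043, -0.999]]
force: [-0.1, -0.6, 1.2]
opening: 0.003
```

Request:
move_arm(
  deltas=[
    [[0,8,-20,0,0],[0,1,-20,0,0],[0,0,0,0,0]],
  ],
)

```text
clock: 17.1
eef_pos: [0.5235, 0.0762, 0.1043]
tcp_rot: [[-0.963, 0.268, 0.02], [0.267, 0.963, -0.047], [-0.031, -0.04, -0.999]]
force: [0.1, -0.1, 0.3]
opening: -0.002
```

Request:
move_arm(
  deltas=[
    [[-2,1,-12,0,0],[0,0,-10,0,0],[0,0,-8,0,0],[0,0,-6,0,0],[0,0,0,0,0]],
  ],
)

```text
clock: 17.73
eef_pos: [0.5219, 0.0773, 0.0705]
tcp_rot: [[-0.964, 0.265, 0.023], [0.264, 0.964, -0.044], [-0.034, -0.037, -0.999]]
force: [-2.3, 1.8, 4.9]
opening: -0.002
```

Request:
move_arm(
  deltas=[
    [[0,0,-3,0,0],[0,0,-1,0,0],[0,0,0,0,0],[0,0,0,0,0],[0,0,0,0,0]],
  ],
)

```text
clock: 18.35
eef_pos: [0.5216, 0.0774, 0.0667]
tcp_rot: [[-0.964, 0.264, 0.023], [0.263, 0.964, -0.044], [-0.034, -0.037, -0.999]]
force: [-3.6, 1.1, 4.5]
opening: 0.004
```

Request:
move_arm(
  deltas=[
    [[0,0,0,0,0],[0,0,0,0,0],[0,0,0,0,0],[0,0,0,0,0],[0,0,0,0,0]],
  ],
)

```text
clock: 18.98
eef_pos: [0.5216, 0.0774, 0.0668]
tcp_rot: [[-0.964, 0.265, 0.023], [0.263, 0.964, -0.044], [-0.034, -0.037, -0.999]]
force: [-4.3, 2.0, 4.0]
opening: 0.001
```

```bash
python3 mag.py
```

```text
[(np.float32(0.42898914), np.float64(0.0)), (np.float32(0.45947665), np.float64(0.002)), (np.float32(0.47194082), np.float64(-0.004)), (np.float32(0.49236336), np.float64(-0.002))]
```

Magnifier reads about 0. I hold a little longer, then withdraw upwards.

Request:
move_arm(
  deltas=[
    [[0,0,0,0,0],[0,0,0,0,0],[0,0,0,0,0],[0,0,10,0,0],[0,0,20,0,0]],
  ],
)

```text
clock: 19.65
eef_pos: [0.5231, 0.0771, 0.0978]
tcp_rot: [[-0.964, 0.264, 0.025], [0.263, 0.964, -0.045], [-0.036, -0.037, -0.999]]
force: [-0.1, -0.8, -0.7]
opening: 0.002
```

Request:
move_arm(
  deltas=[
    [[0,0,50,0,0],[0,0,50,0,0],[-40,0,40,0,0],[-50,0,0,0,0],[-50,0,0,0,0]],
  ],
)

```text
clock: 20.27
eef_pos: [0.3848, 0.0763, 0.2457]
tcp_rot: [[-0.963, 0.267, 0.034], [0.266, 0.963, -0.044], [-0.044, -0.034, -0.998]]
force: [-0.4, 0.4, 0.3]
opening: 0.001
```

Request:
move_arm(
  deltas=[
    [[0,50,0,0,0],[0,50,0,0,0],[0,50,0,0,0],[0,50,0,0,0],[0,0,0,0,0]],
  ],
)

```text
clock: 20.9
eef_pos: [0.3832, 0.2813, 0.2508]
tcp_rot: [[-0.963, 0.267, 0.045], [0.266, 0.963, -0.037], [-0.053, -0.024, -0.998]]
force: [-0.2, 0.1, -0.1]
opening: -0.0
```

```bash
python3 mag.py; python3 - <<'E'
from h import *
p=bot.snapshot("scene"); save(p,"e.png"); a=cv2.imread("pics/e.png")
b=bot.snapshot("top"); save(b,"f.png"); c=cv2.imread("pics/f.png")
o=np.zeros((400,800,3),np.uint8); o[:,:400]=cv2.resize(a[150:350,220:420],(400,400)); o[:,400:]=cv2.resize(c[130:390,190:450],(400,400)); cv2.imwrite("pics/ef.png",o)
E
```

```text
[(np.float32(0.49686915), np.float64(-0.002)), (np.float32(0.5003217), np.float64(-0.004)), (np.float32(0.50828), np.float64(0.002)), (np.float32(0.5210367), np.float64(0.0))]
```

View pics/ef.png

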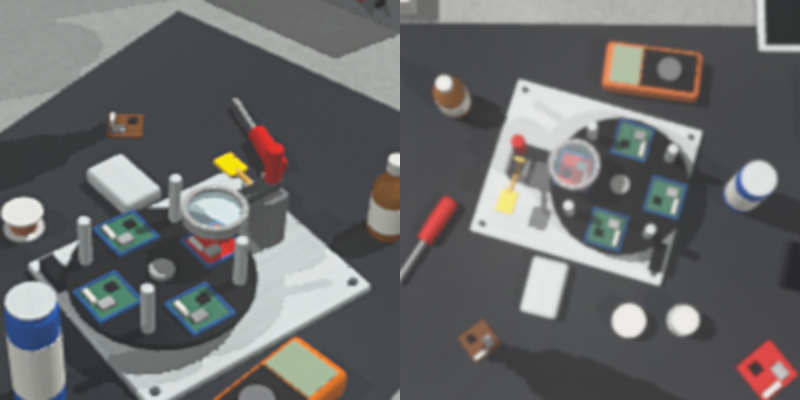

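The final views show the red board under the lowered lens, the three green boards in their nests, the paddle back up and the bystanders where they were. Handing in.

```bash
python3 -c "
from station import bot
print(bot.job_done())"
```

```text
the job is handed in; nothing more can be done
None
```

The job is done and handed in at about 21 s of the 72 s allowed.

- **Magnifier up:** I lifted it by the red knob to its stop and let it settle in the top notch. A fit of the lens ring in the scene picture gave 54–56 mm.
- **Platter:** I turned it clockwise in two 45° steps, first by post 2, then by post 3, until the red board sat in the detent under the lens. Wrist and top pictures showed the posts within a few mm of where they should be.
- **Magnifier down:** I pressed and held the paddle until the lens ring read about 0 mm, then withdrew the arm.

**Last checks:** The final pictures show the red board under the lowered lens and the three green boards in their nests. The paddle has sprung back and the things round the stand look unmoved.

**What was less clear:** The ring fit is only good to a few mm; with the magnifier down its best values spread from -4 to +2 mm. With the gripper in view during the lift it was ambiguous, so there I relied on the force rising to 46 N at the stop. That was the highest force I read, at the ends of moves only.

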